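# Chock the magneto end housing in its crate and swing the keeper over it

### The job

Pack the aluminium end housing in the open crate for transport: take the green and the yellow packing blocks from the sloping ramp and lower each (do not drop it) into the gap it fits beside the housing, green in the wide gap and yellow in the narrow one, upright and fully down on the crate floor. Then swing the red-knobbed keeper lever on the crate rim inward until it lies straight across the housing. Leave the blue block on the ramp and everything else on the bench where it is.

Things in the scene. Friction and masses are not known exactly. Their poses are not given: they have to be found in the camera images.
- crate: Open plank crate, fixed to the bench. Inside 110 mm (x) x 222 mm (y); walls 12 mm thick, floor 10 mm thick, rim 70 mm above the bench. Origin: centre of the underside; x points away from the robot at yaw 0, y along the long side. Housing between the two gaps: the wide gap (about 55 mm) at the +y end, the narrow gap (about 37 mm) at the -y end.
- gap_wide (a point): Centre of the wide gap, on the crate floor (10 mm above the bench); axes as the crate's. The green block's underside belongs here, its 100 mm length along the crate's x. The gap is about 5 mm wider and 10 mm longer than the block.
- gap_narrow (a point): Centre of the narrow gap, on the crate floor; axes as the crate's. The yellow block's underside belongs here, its 100 mm length along the crate's x. The gap is about 5 mm wider and 10 mm longer than the block.
- keeper (a joint): Lever on the crate's near (-x) rim; vertical pin at crate x = -61 mm, y = -9 mm. 0.4 rad: lies along the rim, pointing to crate +y; below that, outside the crate; grows as the tip swings inward (to crate +x); 1.97: straight across the housing; stop at 2.0. Steel arm 74 mm long, 75 to 82 mm above the bench. Stays where left; 1 N at the knob moves it.
- keeper_knob (a point): Centre of the top of the keeper's red knob, an upright round post 18 mm across and 36 mm tall, standing on the arm 62 mm from the pin; its top is 118 mm above the bench.
- housing: Grey aluminium end housing lying loose in the crate: 100 mm (x) x 130 mm (y) x 44 mm flange block with a low round boss to 58 mm. Origin: centre of the underside. About 900 g.
- ramp: Wooden stock ramp, fixed, 272 mm wide (y): a board sloping 30 degrees down away from the robot, with a 16 mm lip along its low (+x) edge. Origin: on the bench under the middle of the board; the board's upper face there is 55 mm above the bench. Three blocks stand side by side 95 mm apart on it, in any order.
- block_wide: Green packing block. Body 100 mm long (x), 50 thick (y), 60 high, edges rounded 5; centred on top a pale wooden grip rib, 50 mm (x) x 20 (y), from 58 to 102 mm above the underside. Origin: centre of the underside, z up through the rib. A half turn about z looks the same. Starts on the ramp with z leaning 30 degrees away from the robot. About 180 g.
- block_narrow: Yellow packing block. Body 100 mm long (x), 32 thick (y), 60 high, edges rounded 5; centred on top a pale wooden grip rib, 50 mm (x) x 20 (y), from 58 to 102 mm above the underside. Origin: centre of the underside, z up through the rib. A half turn about z looks the same. Starts on the ramp with z leaning 30 degrees away from the robot. About 120 g.
- block_spare: Blue packing block, too thick for either gap; stays on the ramp. Body 100 mm long (x), 66 thick (y), 60 high, edges rounded 5; centred on top a pale wooden grip rib, 50 mm (x) x 20 (y), from 58 to 102 mm above the underside. Origin: centre of the underside, z up through the rib. A half turn about z looks the same. Starts on the ramp with z leaning 30 degrees away from the robot. About 240 g.
- commutator: Bystander: copper commutator on a steel shaft stub, 72 mm across, 75 mm high, standing. Origin: centre of its underside as it stands or lies.
- oiler: Bystander: brass oil can, 68 mm across, 138 mm high with a bent spout along its x. Origin: centre of its underside as it stands or lies.
- coil_former: Bystander: white ceramic spool, 60 mm across, 58 mm high, standing. Origin: centre of its underside as it stands or lies.
- screwdriver: Bystander: screwdriver lying along its x, about 200 mm long. Origin: centre of its underside as it stands or lies.
- grease_tin: Bystander: tin, 72 mm across, 70 mm high. Origin: centre of its underside as it stands or lies.
- parts_cup: Bystander: steel cup, 80 mm across, 80 mm high. Origin: centre of its underside as it stands or lies.

How it is judged:
By the outcome, as a careful person would: the job done as asked, in the order asked, and still so for the second after the job is handed in, with the robot touching nothing.
It also fails if it takes over 72 s, if anything falls off the work surface, if the arm or the gripper's body presses on something with over 40 N, if the wrist force passes 120 N, or if a joint passes its speed limit or range.

### The arm

A 6-joint arm with a two-finger parallel gripper is mounted at the origin on the work surface. World frame = base frame: x ahead of the robot, y to its left, z up, the work surface at z = 0. Lengths are in m, angles in rad, forces in N, time in s.
With the tool pointing down it reaches from about 0.325 to 0.9 m from the base axis. Payload 6.1 kg.
Tool frame: the origin (TCP) lies midway between the tips of the shut fingers; the grasp point (between the pads) lies 19 mm behind it (robot.tcp_to_grasp is the distance from the TCP to the grasp point, in m); z points along the fingers, y is the direction in which the jaws open and shut (so a half turn about z gives the same grasp; the last joint's range is limited). The gripper opens to 85 mm and grips with 20 to 120 N. Pads are 22 mm wide; open, the fingers measure 114 mm over their backs; the gripper's body (76 mm by 85 mm) begins 54 mm behind the grasp point. The pads swing forward as they close: fully open they stand 13 mm farther back than shut.
Start: joints at [1.098, 0.22, 1.526, -0, 1.395, -0.126], TCP at [0.212, 0.588, 0.231] pointing down, gripper open.
Joint ranges: [-2.98, 2.98], [-0.91, 2.08], [0.09, 2.57], [-1.24, 4.39], [0.2, 2.65], [-2.68, 2.68]. Speed limits (rad/s): [2.57, 2.57, 3.01, 3.14, 3.14, 3.14].

### API

Orientations are given as a unit quaternion [w, x, y, z].
In Python, from station import robot gives the robot as it stands.
- The arm moves only by the shell command python3 -m pendant 'ROWS' [FORCE]. ROWS is JSON, one flat list of numbers, 7 for each row, row after row: the shift along the world's x, y, z in mm, then the turn, a rotation vector about the world's x, y, z in degrees, then the finger opening in mm, from 0 to 85.4. A call has 1 to 20 rows; each row is the pose to reach, as a shift and turn from the pose commanded when the call began; what a row does not reach only later rows make up. A row lasts 1/8 s, in which the tool goes at most 62.5 mm and 10.7 degrees, less where a joint would pass 70% of its speed; a pose out of reach is approached as far as the arm can. A call with a gripper value outside its range is refused whole. The fingers move at their own pace and stop on an object; FORCE is the grip in N (left out, the last holds). Time passes only in rows, so rows that repeat a pose let the fingers close. It gives the time, the measured TCP pose, the force and the opening at its end, in the units of the state.
- robot.get_state(): the state, without advancing time (a new reading comes with each control period).
- robot.read_camera(name): name is "scene" or "top" or "wrist"; returns a dict with "img" (400x640x3 uint8, blue, green, red), "mtx" (3x3 intrinsics, pixels), "cam_to_world" (4x4, takes a point from camera to world coordinates). Camera axes: x right, y down, z forward; pixel columns grow to the right and rows downward; lengths in m; the calibration is good to about 2 mm. A picture is of the moment at which its call begins. There is no depth.
- robot.job_done(): hands the job in, once; it reports no verdict.
Trained networks look in a picture, given as the dict that the camera call returned (one of the last four; its "shot" number tells which), for a name from the list of things; names that differ only in an ending like _2 or _b are one class to them, and where a whole thing is asked for, a point or a joint stands for the part that bears it (a point fixed in the world has none). Each returns a list of dicts, best first, with "conf" (0 to 1); they miss things now and then, are a little off and sometimes report something else, mostly with a low value. They report only what shows in the picture. A call takes as long as a camera call.
- robot.trace(picture, name): "region" (400x640 bool, what is visible of it) and "rect" ([left, top, right, bottom] in pixels, round what is visible of it).
The state is a dict: "time_s": time; "joints": joint angles; "joint_vel": joint speeds; "tau": joint torques, N m; "eef_pos": TCP position; "tcp_rot": TCP orientation; "wrist_force": force on the tool from outside, world axes, zero at the start; "torque": the same for the moment, N m; "opening": finger opening in m.
Only numpy, scipy, OpenCV 4.12 (cv2) and the standard library are available. Lean on these libraries where they do the work, as an engineer would, in place of code of your own. Each camera call takes 0.05 s, during which the arm holds its last target. There are 200 camera calls.

## Working session

There is one attempt and no reset: what is moved stays moved. The work goes in short steps, Python scripts to look and compute and a shell command to move; the robot and the scene stay as the last step left them, time stands still between calls to the robot, and variables do not carry over. Pictures are saved under pics/ and viewed, about 8 in all and at most 12, crops included, and the job is handed in when it is done.

```bash
mkdir -p pics; ls
python3 - <<'E'
from station import robot
import cv2,numpy as np
a=robot.read_camera("scene");b=robot.read_camera("top")
for n,p in(("s",a),("t",b)):
    cv2.imwrite(f"pics/{n}0.png",p["img"]);print(p["mtx"].round(1).tolist(),p["cam_to_world"].round(3).tolist())
for n in["block_wide","block_narrow","block_spare","crate","housing","keeper_knob","ramp"]:
    for q,p in(("s",a),("t",b)):
        print(n,q,[(round(d["conf"],2),[int(v) for v in d["rect"]]) for d in robot.trace(p,n)[:2]])
s=robot.get_state();print(s)
E
```

```text
pics
[[478.4, 0.0, 309.7], [0.0, 478.4, 199.8], [0.0, 0.0, 1.0]] [[0.755, 0.463, -0.465, 1.177], [0.656, -0.53, 0.537, -0.67], [0.002, -0.71, -0.704, 0.99], [0.0, 0.0, 0.0, 1.0]]
[[487.1, 0.0, 318.4], [0.0, 487.1, 194.3], [0.0, 0.0, 1.0]] [[-0.015, -0.992, 0.125, 0.405], [-1.0, 0.016, 0.005, -0.03], [-0.007, -0.125, -0.992, 1.752], [0.0, 0.0, 0.0, 1.0]]
block_wide s [(0.74, [215, 226, 257, 271])]
block_wide t [(0.88, [371, 197, 386, 229])]
block_narrow s [(0.57, [186, 248, 223, 292]), (0.39, [262, 188, 284, 216])]
block_narrow t [(0.92, [393, 195, 412, 231])]
block_spare s [(0.82, [244, 203, 287, 250])]
block_spare t [(0.6, [336, 198, 361, 227])]
crate s [(0.61, [288, 126, 377, 202])]
crate t [(0.83, [213, 208, 289, 252])]
housing s [(0.72, [306, 146, 354, 180])]
housing t [(0.7, [237, 214, 271, 246])]
keeper_knob s [(0.43, [313, 126, 329, 151])]
keeper_knob t [(0.6, [226, 244, 252, 254])]
ramp s [(0.8, [173, 207, 288, 312]), (0.69, [383, 197, 411, 227])]
ramp t [(0.56, [335, 200, 416, 235])]
{'time_s': 0.8, 'joints': array([ 1.09788946e+00,  2.20368852e-01,  1.52647251e+00, -2.02137397e-05,
        1.39468239e+00, -1.26097801e-01]), 'joint_vel': array([ 0.00115008, -0.00172386,  0.00147046, -0.00044727, -0.00043546,
        0.00134997]), 'tau': array([-1.55806811e-03, -4.96782267e+01, -3.89710128e+01, -2.32214516e-04,
        7.41869590e-04, -1.33852575e-05]), 'eef_pos': array([0.21245128, 0.58779753, 0.23133353]), 'tcp_rot': array([1.96724114e-05, 1.72535072e-01, 9.85003374e-01, 2.99821174e-05]), 'wrist_force': array([-0.03779457,  0.15551416,  0.57537758]), 'torque': array([-0.02717521,  0.02315132,  0.018576  ]), 'opening': 0.08545577506686372}
```

Run:
```python
import cv2,numpy as np
t=cv2.imread("pics/t0.png")[150:290,190:450];s=cv2.imread("pics/s0.png")[90:330,150:450]
cv2.imwrite("pics/t1.png",cv2.resize(t,None,fx=3,fy=3,interpolation=cv2.INTER_CUBIC))
cv2.imwrite("pics/s1.png",cv2.resize(s,None,fx=2.5,fy=2.5,interpolation=cv2.INTER_CUBIC))
```

```text
(no output)
```

View pics/t1.png

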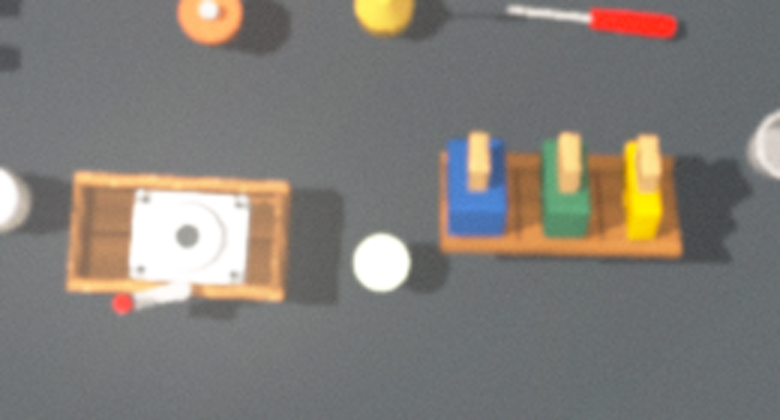

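View pics/s1.png

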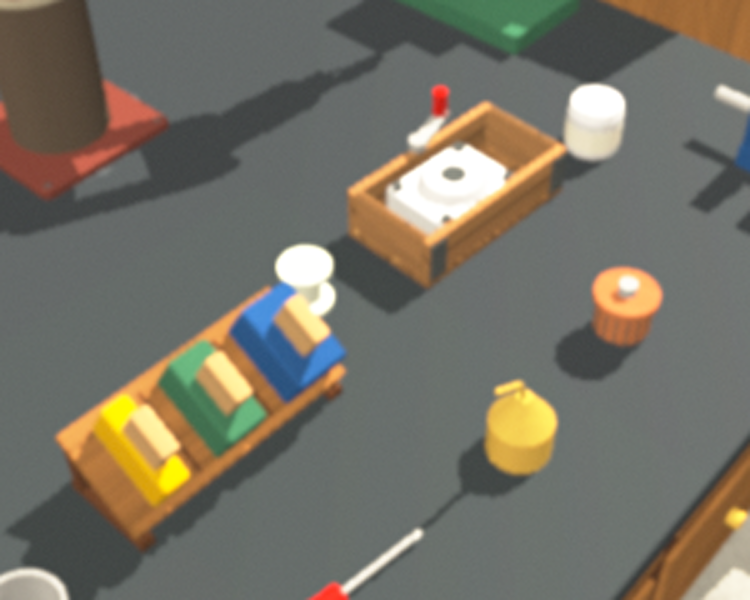

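```bash
cat > h.py <<'E'
import numpy as np,cv2
from scipy.spatial.transform import Rotation as R
from scipy.optimize import least_squares
from station import robot
def plane(p,uv,z):
    M=p["cam_to_world"];d=M[:3,:3]@np.linalg.solve(p["mtx"],[uv[0],uv[1],1]);o=M[:3,3]
    return o+d*(z-o[2])/d[2]
def proj(p,X):
    M=np.linalg.inv(p["cam_to_world"]);c=np.atleast_2d(X)@M[:3,:3].T+M[:3,3];q=c@p["mtx"].T
    return q[:,:2]/q[:,2:]
E
python3 - <<'E'
from h import *
p=robot.read_camera("top");o=np.array([190,150])
f=lambda u,z:plane(p,np.array(u)/3+o,z).round(3)
for u in[(78,172),(290,183),(283,300),(67,291)]:print("crate",f(u,.07))
print("knob",f((123,302),.118),"housing",f((188,236),.068))
for u in[(440,153),(677,153),(682,255),(441,250)]:print("ramp",f(u,.055))
for n,u in(("blue",(479,134)),("green",(569,134)),("yel",(649,138))):print(n,"rib top far edge",f(u,.1))
print("coil",f((382,262),.058))
w=robot.read_camera("wrist");T=robot.get_state();r=R.from_quat(T["tcp_rot"],scalar_first=True).as_matrix()
print((r.T@(w["cam_to_world"][:3,3]-T["eef_pos"])).round(3),(r.T@w["cam_to_world"][:3,:3]).round(2).tolist(),w["mtx"][0,0]); print(r.round(2).tolist())
E
```

```text
crate [0.577 0.335 0.07 ]
crate [0.56 0.09 0.07]
crate [0.426 0.099 0.07 ]
crate [0.44  0.346 0.07 ]
knob [0.426 0.273 0.118] housing [0.501 0.208 0.068]
ramp [ 0.594 -0.085  0.055]
ramp [ 0.59  -0.361  0.055]
ramp [ 0.471 -0.362  0.055]
ramp [ 0.481 -0.084  0.055]
blue rib top far edge [ 0.61  -0.128  0.1  ]
green rib top far edge [ 0.609 -0.23   0.1  ]
yel rib top far edge [ 0.603 -0.321  0.1  ]
coil [ 0.468 -0.015  0.058]
[ 0.074 -0.001 -0.142] [[0.0, -0.95, -0.3], [1.0, 0.0, 0.0], [-0.0, -0.3, 0.95]] 300.285616006556
[[-0.94, 0.34, 0.0], [0.34, 0.94, 0.0], [-0.0, 0.0, -1.0]]
```

```bash
python3 -m pendant '[67,-92,10,0,0,4,85, 134,-185,10,0,0,8,85, 201,-278,10,0,0,12,85, 268,-370,10,0,0,16.3,85, 268,-370,10,0,0,16.3,85, 268,-370,10,0,0,16.3,85, 268,-370,10,0,0,16.3,85, 268,-370,10,0,0,16.3,85]'
python3 - <<'E'
from h import *
p=robot.read_camera("wrist");cv2.imwrite("pics/w1.png",p["img"]);np.savez("w1.npz",**{k:p[k] for k in("mtx","cam_to_world")})
E
```

```text
time_s: 1.9
eef_pos: [0.4821, 0.215, 0.2415]
tcp_rot: [0.0, 0.033, 0.999, -0.0]
wrist_force: [-0.7, 0.4, 0.9]
opening: 0.0846
```

View pics/w1.png

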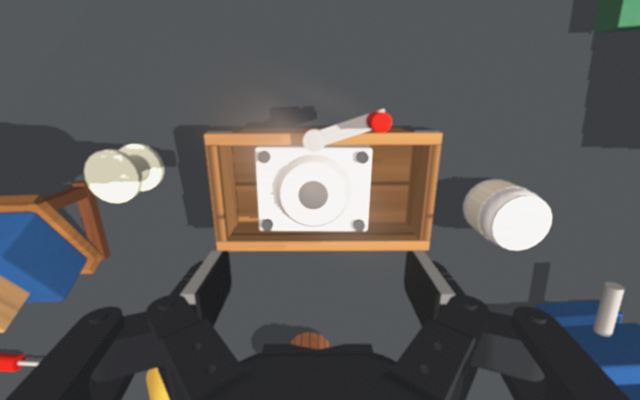

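Run:
```python
import cv2
s=cv2.imread("pics/w1.png")[105:260,195:455]
cv2.imwrite("pics/w1c.png",cv2.resize(s,None,fx=3,fy=3,interpolation=cv2.INTER_CUBIC))
```

```text
(no output)
```

View pics/w1c.png

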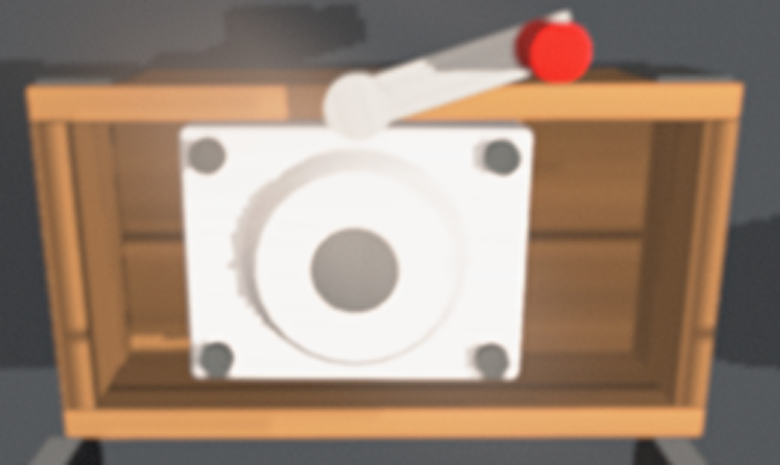

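```bash
cat > fitc.py <<'E'
from h import *
p=dict(np.load("w1.npz"))
def fit(pts,uv):
    pts=np.array(pts);uv=np.array(uv)/3+[195,105]
    def X(v):
        c,s=np.cos(v[2]),np.sin(v[2]);return np.c_[v[0]+c*pts[:,0]-s*pts[:,1],v[1]+s*pts[:,0]+c*pts[:,1],pts[:,2]]
    r=least_squares(lambda v:(proj(p,X(v))-uv).ravel(),[.5,.22,-.06])
    print(r.x[:2].round(4),np.degrees(r.x[2]).round(2),"res",r.fun.reshape(-1,2).round(1).tolist());return r.x
x,y=.067,.123
c=fit([(-x,-y,.07),(-x,y,.07),(x,y,.07),(x,-y,.07),(-.055,-.111,.07),(.055,.111,.07),(.055,-.111,.07)],[(28,85),(742,83),(705,437),(65,437),(68,122),(680,408),(95,408)])
h=fit([(-.05,-.065,.054),(-.05,.065,.054),(.05,.065,.054),(.05,-.065,.054)],[(181,126),(533,126),(520,380),(191,380)])
k=plane(p,np.array([559,50])/3+[195,105],.118);print("knob",k)
Rm=np.array([[np.cos(c[2]),-np.sin(c[2])],[np.sin(c[2]),np.cos(c[2])]])
print("housing in crate",Rm.T@(h[:2]-c[:2]),"knob in crate",Rm.T@(k[:2]-c[:2]))
hy=(Rm.T@(h[:2]-c[:2]))[1]
for n,yy in(("wide",(hy+.065+.111)/2),("narrow",(hy-.065-.111)/2)):print(n,yy,c[:2]+Rm@[0,yy])
print("pin",c[:2]+Rm@[-.061,-.009])
E
python3 fitc.py
```

```text
[0.5042 0.2191] -3.58 res [[-0.2, 0.1], [1.4, -0.0], [-0.4, -0.3], [0.9, 0.3], [-0.6, -0.5], [-1.4, -0.0], [0.2, 0.5]]
[0.5032 0.2081] -3.97 res [[-1.0, 0.1], [0.5, 0.5], [-0.1, -0.1], [0.6, -0.5]]
knob [0.42636314 0.27241339 0.118     ]
housing in crate [-0.00025437 -0.0110287 ] knob in crate [-0.08097378  0.0483796 ]
wide 0.08248565130287937 [0.50930751 0.30139972]
narrow -0.09351434869712064 [0.49832405 0.12574277]
pin [0.44271715 0.21389915]
```

```bash
python3 -m pendant '[40,-56,15,0,0,0,85, 75,-112,20,0,4,0,85, 94,-180,20,-0.7,10,0.5,85, 113,-250,20,-1,18,1,85, 132,-310,15,-1.5,25,1.5,85, 150,-370,0,-1.5,30,1.8,85, 150,-420,-5,-1.5,30,1.8,85, 150,-445,-10,-1.5,30,1.8,85, 150,-445,-10,-1.5,30,1.8,85, 150,-445,-10,-1.5,30,1.8,85, 150,-445,-10,-1.5,30,1.8,85]'
python3 - <<'E'
from h import *
p=robot.read_camera("wrist");cv2.imwrite("pics/w2.png",p["img"]);np.savez("w2.npz",**{k:p[k] for k in("mtx","cam_to_world")})
E
```

```text
time_s: 3.32
eef_pos: [0.631, -0.2252, 0.2319]
tcp_rot: [-0.258, 0.013, 0.966, -0.021]
wrist_force: [-0.4, 0.5, 0.6]
opening: 0.0854
```

View pics/w2.png

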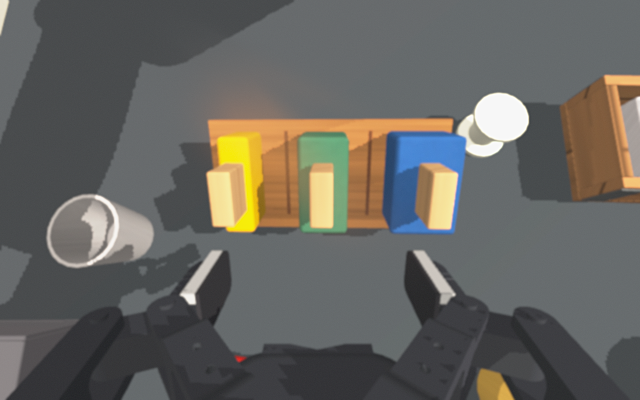

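Run:
```python
import cv2
s=cv2.imread("pics/w2.png")[110:245,200:360]
cv2.imwrite("pics/w2c.png",cv2.resize(s,None,fx=4,fy=4,interpolation=cv2.INTER_CUBIC))
```

```text
(no output)
```

View pics/w2c.png

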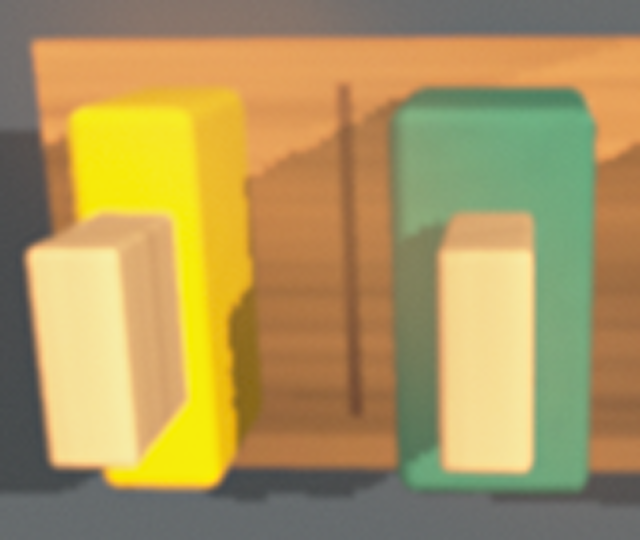

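```bash
cat > fitb.py <<'E'
from h import *
p=dict(np.load("w2.npz"));s=robot.get_state()
P=np.array([(-25,-10,102),(-25,10,102),(25,10,102),(25,-10,102),(-25,-10,60),(-25,10,60)])/1e3
for n,uv in(("green",[(441,248),(533,248),(532,471),(443,470),(453,215),(535,214)]),("yellow",[(27,252),(122,249),(137,466),(50,466),(93,215),(172,215)])):
    uv=np.array(uv)/4+[200,110]
    Rb=lambda a:R.from_euler("ZY",[a,np.pi/6])
    r=least_squares(lambda v:(proj(p,Rb(v[3]).apply(P)+v[:3])-uv).ravel(),[.53,-.23,.055,0])
    o=r.x[:3];B=Rb(r.x[3]);print(n,o.round(4),"yaw",np.degrees(r.x[3]).round(2),"res",r.fun.reshape(-1,2).round(1).tolist())
    # tool: z=-block z, y = block y
    T=B*R.from_matrix(np.diag([-1,1,-1.]));cur=R.from_quat(s["tcp_rot"],scalar_first=True)
    for zz in(.065,.165):
        t=B.apply([0,0,zz])+o;print(" tcp for z",zz,t.round(4),"shift mm",((t-s["eef_pos"])*1e3).round(1))
    print(" turn",np.degrees((T*cur.inv()).as_rotvec()).round(2))
E
python3 fitb.py
```

```text
green [ 0.5331 -0.2247  0.0496] yaw -2.02 res [[-0.3, 0.6], [0.4, 0.7], [0.1, -0.1], [-0.0, -0.2], [-0.1, -0.7], [-0.1, -0.4]]
 tcp for z 0.065 [ 0.5655 -0.2258  0.1059] shift mm [ -65.4   -0.5 -126.1]
 tcp for z 0.165 [ 0.6155 -0.2276  0.1925] shift mm [-15.5  -2.3 -39.5]
 turn [ 2.76  0.06 -1.16]
yellow [ 0.5302 -0.3143  0.048 ] yaw -2.1 res [[-0.1, -0.2], [-1.1, 0.7], [0.2, 0.1], [0.5, -0.2], [0.4, -0.3], [0.4, -0.2]]
 tcp for z 0.065 [ 0.5626 -0.3155  0.1043] shift mm [ -68.3  -90.2 -127.7]
 tcp for z 0.165 [ 0.6126 -0.3173  0.1909] shift mm [-18.4 -92.  -41.1]
 turn [ 2.76  0.06 -1.24]
```

```bash
python3 -m pendant '[-16,-2,-40,2.8,0,-1.2,60, -16,-2,-40,2.8,0,-1.2,60, -32,-2,-68,2.8,0,-1.2,60, -48,-1,-96,2.8,0,-1.2,60, -60,-1,-116,2.8,0,-1.2,60, -64,-1,-124,2.8,0,-1.2,60, -64,-1,-124,2.8,0,-1.2,60, -64,-1,-124,2.8,0,-1.2,0, -64,-1,-124,2.8,0,-1.2,0, -64,-1,-124,2.8,0,-1.2,0, -64,-1,-124,2.8,0,-1.2,0, -64,-1,-124,2.8,0,-1.2,0, -64,-1,-124,2.8,0,-1.2,0]' 40
```

```text
time_s: 5.0
eef_pos: [0.5669, -0.2283, 0.1077]
tcp_rot: [-0.258, 0.018, 0.966, 0.005]
wrist_force: [2.6, 1.8, 2.3]
opening: 0.0198
```

```bash
cat > rel.py <<'E'
import sys
from h import *
s=robot.get_state();x,y,z,yaw,tilt=map(float,sys.argv[1:6])
T=R.from_euler("ZY",[yaw,tilt],degrees=True)*R.from_matrix(np.diag([-1,1,-1.]))
print("shift",((np.array([x,y,z])-s["eef_pos"])*1e3).round(1),"turn",np.degrees((T*R.from_quat(s["tcp_rot"],scalar_first=True).inv()).as_rotvec()).round(2))
E
python3 rel.py .5094 .3019 .18 -3.7 0
```

```text
shift [-57.5 530.2  72.3] turn [ -1.56 -29.89  -1.49]
```

```bash
python3 -m pendant '[10,0,17,0,0,0,0, 30,0,52,0,0,0,0, 30,0,105,0,0,0,0, 30,0,160,0,0,0,0, 20,30,190,-0.3,-6,-0.3,0, 10,80,195,-0.6,-12,-0.6,0, 0,135,195,-0.9,-18,-0.9,0, -10,190,195,-1.2,-24,-1.2,0, -20,245,195,-1.6,-30,-1.5,0, -30,300,195,-1.6,-30,-1.5,0, -38,355,195,-1.6,-30,-1.5,0, -45,410,195,-1.6,-30,-1.5,0, -52,465,195,-1.6,-30,-1.5,0, -57,510,170,-1.6,-30,-1.5,0, -57,530,130,-1.6,-30,-1.5,0, -57,530,95,-1.6,-30,-1.5,0, -57,530,75,-1.6,-30,-1.5,0, -57,530,75,-1.6,-30,-1.5,0, -57,530,75,-1.6,-30,-1.5,0, -57,530,75,-1.6,-30,-1.5,0]'
python3 - <<'E'
from h import *
p=robot.read_camera("wrist");cv2.imwrite("pics/w3.png",cv2.resize(p["img"][40:320,180:520],None,fx=2.3,fy=2.1));cv2.imwrite("pics/w3f.png",p["img"]);np.savez("w3.npz",**{k:p[k] for k in("mtx","cam_to_world")})
E
```

```text
time_s: 7.5
eef_pos: [0.5107, 0.3019, 0.1844]
tcp_rot: [0.002, 0.033, 0.999, 0.001]
wrist_force: [-0.1, 0.9, -2.1]
opening: 0.0196
```

View pics/w3.png

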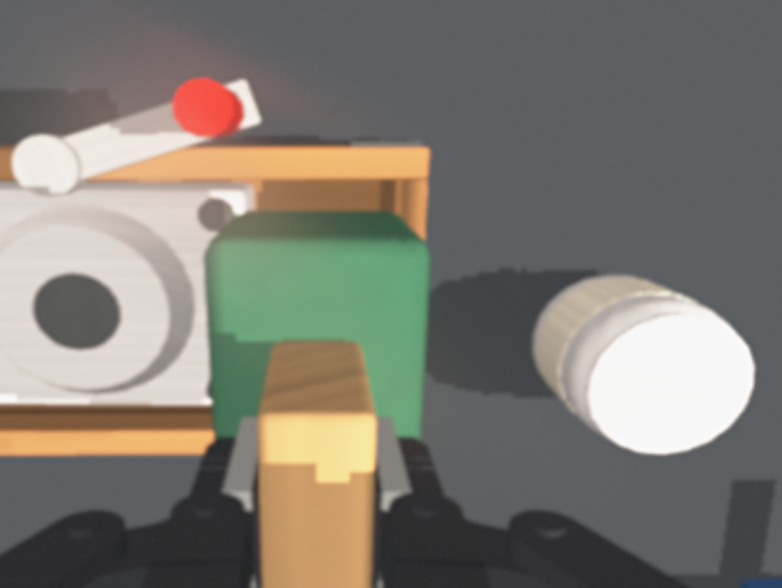

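```bash
cat > fitg.py <<'E'
from h import *
def go(npz,pts,uv,half,goal,zt):
    p=dict(np.load(npz));s=robot.get_state();tcp=s["eef_pos"]
    P=np.array(pts)/1e3;uv=np.array(uv)/[2.3,2.1]+[180,40]
    B=lambda v:R.from_euler("ZY",[v[3],v[4]])
    def f(v):
        e=(proj(p,B(v).apply(P)+v[:3])-uv);e[~np.isfinite(uv)]=0
        return np.r_[e.ravel(),(v[2]-(tcp[2]-zt))/.002,v[4]/.02]
    r=least_squares(f,[tcp[0],tcp[1],tcp[2]-zt,-.065,0])
    print("origin",r.x[:3].round(4),"yaw,pitch",np.degrees(r.x[3:]).round(2),"res",r.fun[:-2].reshape(-1,2).round(1).tolist(),"prior",r.fun[-2:].round(1))
    print("to goal mm",((np.array(goal)-r.x[:3])*1e3).round(1))
if __name__=="__main__":
    n=np.nan
    go("w3.npz",[(-25,-10,102),(-25,10,102),(-25,-10,60),(-25,10,60),(-46,-25,55),(-46,25,55),(-49,0,2)],[(262,413),(374,413),(278,343),(362,343),(207,n),(429,n),(n,212)],25,[.5094,.3019,.010],.067)
E
sed -i 's/B=lambda/n=0;B=lambda/' fitg.py; python3 fitg.py
python3 - <<'E'
# gap as seen now: where crate/housing features sit in this view
from h import *
p=dict(np.load("w3.npz"))
f=lambda u,z:plane(p,np.array(u)/[2.3,2.1]+[180,40],z).round(4)
print("rim near outer corner",f((430,148),.07),"inner",f((402,182),.07));print("housing near corner",f((254,184),.054),"knob",f((203,107),.118))
a=np.radians(-3.6);c=np.array([.5042,.2191]);M=np.array([[np.cos(a),-np.sin(a)],[np.sin(a),np.cos(a)]])
print("expected",c+M@[-.067,.123],c+M@[-.055,.111],c+M@[-.05,.054])
E
```

```text
origin [0.5106 0.3012 0.116 ] yaw,pitch [-3.68  0.37] res [[-0.4, 0.4], [1.5, 0.3], [-1.5, -0.8], [-0.1, -0.9], [0.4, 0.0], [-0.3, 0.0], [0.0, 1.0]] prior [-0.5  0.3]
to goal mm [  -1.2    0.7 -106. ]
rim near outer corner [0.4448 0.3459 0.07  ] inner [0.4571 0.3355 0.07  ]
housing near corner [0.4556 0.2805 0.054 ] knob [0.4266 0.274  0.118 ]
expected [0.44505544 0.34606425] [0.45627828 0.33333445] [0.45768935 0.27613297]
```

```bash
python3 -m pendant '[-1,1.5,-20,0,0,0,0, -1,1.5,-35,0,0,0,0, -1,1.5,-45,0,0,0,0, -1,1.5,-55,0,0,0,0, -1,1.5,-65,0,0,0,0, -1,1.5,-65,0,0,0,0]'
```

```text
time_s: 8.3
eef_pos: [0.5078, 0.303, 0.1161]
tcp_rot: [-0.001, 0.032, 0.999, -0.001]
wrist_force: [1.2, 0.5, -2.2]
opening: 0.0196
```

```bash
python3 -m pendant '[0,0,-10,0,0,0,0, 0,0,-20,0,0,0,0, 0,0,-28,0,0,0,0, 0,0,-32,0,0,0,0, 0,0,-32,0,0,0,0]'
```

```text
time_s: 8.93
eef_pos: [0.5082, 0.3032, 0.0848]
tcp_rot: [0.0, 0.032, 0.999, -0.0]
wrist_force: [0.4, 0.1, -1.5]
opening: 0.0197
```

```bash
python3 -m pendant '[0,0,-2,0,0,0,0, 0,0,-4,0,0,0,0, 0,0,-6,0,0,0,0, 0,0,-6,0,0,0,0]'; python3 -m pendant '[0,0,-1,0,0,0,0, 0,0,-2,0,0,0,0, 0,0,-2,0,0,0,0]'
```

```text
time_s: 9.43
eef_pos: [0.5083, 0.3032, 0.0791]
tcp_rot: [0.0, 0.032, 0.999, -0.0]
wrist_force: [-0.2, 0.0, -1.2]
opening: 0.0193
time_s: 9.8
eef_pos: [0.5084, 0.3032, 0.0772]
tcp_rot: [0.0, 0.032, 0.999, -0.0]
wrist_force: [0.4, 0.0, -1.7]
opening: 0.0193
```

```bash
python3 -m pendant '[0,0,-1,0,0,0,0, 0,0,-2,0,0,0,0, 0,0,-2,0,0,0,0]'; python3 -m pendant '[0,0,-1,0,0,0,0, 0,0,-1,0,0,0,0]'
```

```text
time_s: 10.18
eef_pos: [0.5083, 0.3032, 0.0752]
tcp_rot: [0.0, 0.032, 0.999, -0.0]
wrist_force: [0.8, -1.6, -2.0]
opening: 0.0198
time_s: 10.42
eef_pos: [0.5084, 0.3032, 0.0742]
tcp_rot: [0.0, 0.032, 0.999, -0.0]
wrist_force: [0.2, 0.3, -1.9]
opening: 0.0196
```

```bash
python3 -m pendant '[0,0,-1,0,0,0,0, 0,0,-1,0,0,0,0]';python3 -m pendant '[0,0,-1,0,0,0,0, 0,0,-1,0,0,0,0]'
```

```text
time_s: 10.68
eef_pos: [0.5084, 0.3032, 0.0732]
tcp_rot: [0.0, 0.032, 0.999, -0.0]
wrist_force: [-0.0, -0.5, -1.5]
opening: 0.0193
time_s: 10.92
eef_pos: [0.5085, 0.3034, 0.0728]
tcp_rot: [0.0, 0.032, 0.999, -0.0]
wrist_force: [-1.6, -0.7, 3.0]
opening: 0.0201
```

```bash
python3 -m pendant '[0,0,0,0,0,0,36, 0,0,0,0,0,0,36, 0,0,0,0,0,0,36, 0,0,10,0,0,0,36, 0,0,25,0,0,0,36, 0,0,50,0,0,0,36, 0,0,100,0,0,0,36, 0,0,160,0,0,0,36, 0,0,160,0,0,0,36]'; python3 rel.py .613 -.3175 .195 -2.1 30
```

```text
time_s: 12.05
eef_pos: [0.512, 0.3049, 0.2409]
tcp_rot: [0.007, 0.032, 0.999, 0.003]
wrist_force: [1.1, 0.4, -1.4]
opening: 0.0359
shift [ 101.  -622.4  -45.9] turn [ 1.22 30.72  1.66]
```

```bash
cat > chk.py <<'E'
from h import *
def chk(p,name,o,yaw,h):
    t=robot.trace(p,name)
    P=np.array([(x,y,z) for x in(-50,50) for y in(-h,h) for z in(0,60)])/1e3
    q=proj(p,R.from_euler("z",yaw,degrees=True).apply(P)+o)
    print(name,[(round(d["conf"],2),np.round(d["rect"]).tolist()) for d in t[:2]],"pred rect",q.min(0).round(),q.max(0).round())
if __name__=="__main__":
    p=robot.read_camera("wrist");chk(p,"block_wide",[.508,.303,.010],-3.7,25)
    print(robot.get_state()["wrist_force"])
    p=robot.read_camera("top");chk(p,"block_wide",[.508,.303,.010],-3.7,25)
E
python3 chk.py
```

```text
block_wide [(0.86, [289.0, 116.0, 338.0, 211.0])] pred rect [291. 119.] [340. 215.]
[-0.38469922  0.79284546 -0.62743864]
block_wide [(0.73, [222.0, 215.0, 233.0, 241.0])] pred rect [217. 212.] [236. 242.]
```

```bash
python3 -m pendant '[9,-56,10,0,0,0,50, 18,-112,10,0,0,0,50, 27,-168,10,0,0,0,50, 36,-224,10,0,0,0,50, 45,-280,10,0.2,6,0.4,50, 54,-336,10,0.4,12,0.7,60, 64,-392,10,0.6,18,1,60, 74,-448,10,0.9,24,1.3,60, 84,-504,10,1.2,30.7,1.7,60, 94,-560,-5,1.2,30.7,1.7,60, 101,-600,-25,1.2,30.7,1.7,60, 101,-622,-35,1.2,30.7,1.7,60, 101,-622,-35,1.2,30.7,1.7,60, 101,-622,-35,1.2,30.7,1.7,60, 101,-622,-35,1.2,30.7,1.7,60]'
python3 - <<'E'
from h import *
p=robot.read_camera("wrist");cv2.imwrite("pics/w4f.png",p["img"]);cv2.imwrite("pics/w4.png",cv2.resize(p["img"][90:290,240:400],None,fx=3,fy=3,interpolation=cv2.INTER_CUBIC));np.savez("w4.npz",**{k:p[k] for k in("mtx","cam_to_world")})
E
```

```text
time_s: 14.12
eef_pos: [0.6103, -0.3171, 0.199]
tcp_rot: [-0.264, 0.016, 0.964, 0.001]
wrist_force: [0.0, -0.1, 0.2]
opening: 0.0603
```

View pics/w4.png

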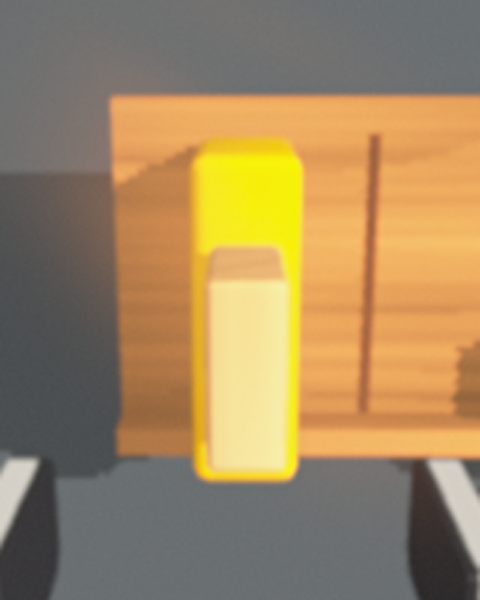

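```bash
sed -e 's/w2.npz/w4.npz/; s/^for n,uv in.*/for n,uv in(("yellow",[(208,279),(287,279),(284,470),(210,470),(216,248),(281,247)]),):/; s#/4+\[200,110\]#/3+[240,90]#; s/,.165/,.067/' fitb.py > fity.py; python3 fity.py
```

```text
yellow [ 0.5299 -0.3121  0.0479] yaw -2.22 res [[-0.2, 0.8], [0.9, 1.0], [0.4, -0.4], [-0.6, -0.6], [-1.1, -0.8], [0.4, -0.3]]
 tcp for z 0.065 [ 0.5624 -0.3133  0.1042] shift mm [-47.9   4.  -94.7]
 tcp for z 0.067 [ 0.5633 -0.3134  0.1059] shift mm [-46.9   3.9 -93. ]
 turn [ 0.34 -0.58 -0.45]
```

```bash
python3 -m pendant '[0,4,0,0.3,-0.6,-0.5,55, -16,4,-30,0.3,-0.6,-0.5,55, -32,4,-62,0.3,-0.6,-0.5,55, -41,4,-81,0.3,-0.6,-0.5,55, -45.5,4,-90.5,0.3,-0.6,-0.5,55, -45.5,4,-90.5,0.3,-0.6,-0.5,55, -45.5,4,-90.5,0.3,-0.6,-0.5,0, -45.5,4,-90.5,0.3,-0.6,-0.5,0, -45.5,4,-90.5,0.3,-0.6,-0.5,0, -45.5,4,-90.5,0.3,-0.6,-0.5,0, -45.5,4,-90.5,0.3,-0.6,-0.5,0, -45.5,4,-90.5,0.3,-0.6,-0.5,0]' 40; python3 rel.py .4985 .1262 .18 -3.7 0
```

```text
time_s: 15.68
eef_pos: [0.5647, -0.3149, 0.1077]
tcp_rot: [-0.259, 0.02, 0.966, 0.005]
wrist_force: [4.1, 0.9, 5.8]
opening: 0.0197
shift [-66.2 441.1  72.3] turn [ -1.54 -29.94  -1.29]
```

```bash
python3 -m pendant '[10,0,17,0,0,0,0, 30,0,52,0,0,0,0, 30,0,105,0,0,0,0, 30,0,160,0,0,0,0, 20,30,190,-0.3,-6,-0.3,0, 10,80,195,-0.6,-12,-0.6,0, 0,135,195,-0.9,-18,-0.8,0, -10,190,195,-1.2,-24,-1.1,0, -22,245,195,-1.5,-30,-1.3,0, -35,300,195,-1.5,-30,-1.3,0, -48,355,195,-1.5,-30,-1.3,0, -60,405,180,-1.5,-30,-1.3,0, -66,435,150,-1.5,-30,-1.3,0, -66,442,115,-1.5,-30,-1.3,0, -66,442,85,-1.5,-30,-1.3,0, -66,442,75,-1.5,-30,-1.3,0, -66,442,75,-1.5,-30,-1.3,0, -66,442,75,-1.5,-30,-1.3,0]'
python3 - <<'E'
from h import *
p=robot.read_camera("wrist");cv2.imwrite("pics/w5.png",cv2.resize(p["img"][40:320,180:520],None,fx=2.3,fy=2.1));cv2.imwrite("pics/w5f.png",p["img"]);np.savez("w5.npz",**{k:p[k] for k in("mtx","cam_to_world")})
E
```

```text
time_s: 17.92
eef_pos: [0.4989, 0.1271, 0.1832]
tcp_rot: [0.001, 0.032, 0.999, 0.001]
wrist_force: [0.2, -0.5, -1.0]
opening: 0.0196
```

View pics/w5.png

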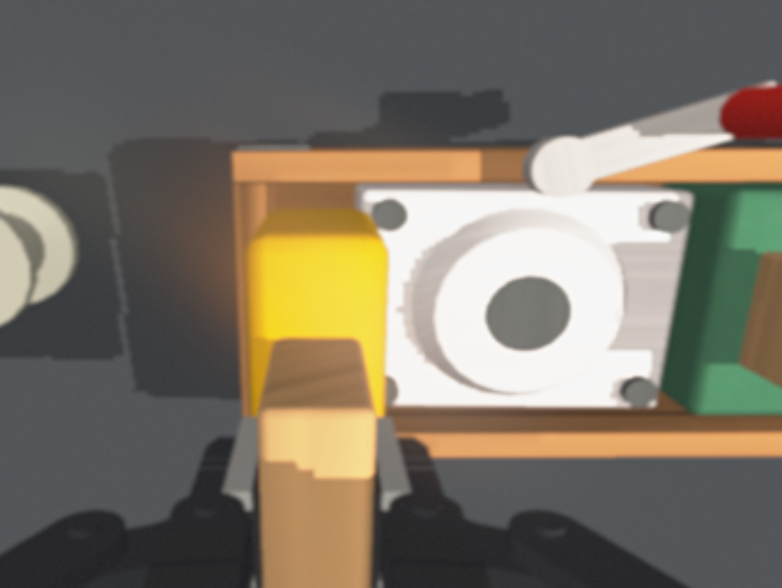

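Run:
```python
from fitg import *
go("w5.npz",[(-25,-10,102),(-25,10,102),(-25,-10,60),(-25,10,60),(-46,-16,55),(-46,16,55),(-49,0,2)],[(262,409),(375,409),(276,341),(364,341),(249,np.nan),(387,np.nan),(np.nan,211)],16,[.4984,.1268,.010],.065)
p=dict(np.load("w5.npz"))
f=lambda u,z:plane(p,np.array(u)/[2.3,2.1]+[180,40],z)[:2]
a=np.radians(-3.6);c=np.array([.5042,.2191]);M=np.array([[np.cos(a),-np.sin(a)],[np.sin(a),np.cos(a)]])
for n,u,z in(("rim corner",(233,152),.07),("housing near-left",(358,187),.054),("housing near-right",(692,191),.054),("far-right",(658,407),.054)):print(n,(M.T@(f(u,z)-c)*1e3).round(1))
```

```text
origin [0.4983 0.1264 0.1158] yaw,pitch [-3.59  0.03] res [[-0.5, 0.4], [1.5, 0.3], [-0.7, -0.9], [-0.8, -1.0], [-0.7, 0.0], [0.8, 0.0], [0.0, 1.2]] prior [-1.3  0. ]
to goal mm [ 1.000e-01  4.000e-01 -1.058e+02]
rim corner [ -67.  -122.6]
housing near-left [-52.3 -76.9]
housing near-right [-50.4  52. ]
far-right [49.1 53.4]
```

```bash
python3 -m pendant '[0,-0.7,-20,0,0,0,0, 0,-0.7,-40,0,0,0,0, 0,-0.7,-50,0,0,0,0, 0,-0.7,-60,0,0,0,0, 0,-0.7,-66,0,0,0,0, 0,-0.7,-70,0,0,0,0, 0,-0.7,-70,0,0,0,0]'
```

```text
time_s: 18.85
eef_pos: [0.4979, 0.1266, 0.1118]
tcp_rot: [-0.001, 0.032, 0.999, 0.001]
wrist_force: [-0.3, 0.4, -1.3]
opening: 0.0195
```

```bash
python3 -m pendant '[0,0,-8,0,0,0,0, 0,0,-16,0,0,0,0, 0,0,-24,0,0,0,0, 0,0,-30,0,0,0,0, 0,0,-30,0,0,0,0]'
```

```text
time_s: 19.48
eef_pos: [0.4974, 0.1265, 0.081]
tcp_rot: [-0.001, 0.032, 0.999, 0.001]
wrist_force: [-1.0, 1.0, -0.7]
opening: 0.0198
```

No contact, underside about 17 mm up; lower in small steps.

```bash
python3 -m pendant '[0,0,-2,0,0,0,0, 0,0,-4,0,0,0,0, 0,0,-4,0,0,0,0]'; for i in 1 2; do :; done; python3 -m pendant '[0,0,-1,0,0,0,0, 0,0,-2,0,0,0,0, 0,0,-2,0,0,0,0]'; python3 -m pendant '[0,0,-1,0,0,0,0, 0,0,-1,0,0,0,0]'
```

```text
time_s: 19.85
eef_pos: [0.4979, 0.1266, 0.0778]
tcp_rot: [-0.0, 0.032, 0.999, 0.001]
wrist_force: [0.5, -0.0, -0.9]
opening: 0.0193
time_s: 20.23
eef_pos: [0.4978, 0.1266, 0.0757]
tcp_rot: [-0.001, 0.032, 0.999, 0.001]
wrist_force: [0.3, -0.2, -0.7]
opening: 0.0196
time_s: 20.48
eef_pos: [0.4978, 0.1266, 0.0747]
tcp_rot: [-0.001, 0.032, 0.999, 0.001]
wrist_force: [0.7, -0.2, -0.9]
opening: 0.0195
```

```bash
python3 -m pendant '[0,0,-1,0,0,0,0, 0,0,-1,0,0,0,0]'; python3 -m pendant '[0,0,-1,0,0,0,0, 0,0,-1,0,0,0,0]'
```

```text
time_s: 20.72
eef_pos: [0.4979, 0.1266, 0.0737]
tcp_rot: [-0.001, 0.032, 0.999, 0.001]
wrist_force: [0.0, 0.1, -1.7]
opening: 0.0197
time_s: 20.98
eef_pos: [0.498, 0.1266, 0.0732]
tcp_rot: [-0.0, 0.032, 0.999, 0.001]
wrist_force: [-2.6, -0.1, 2.9]
opening: 0.0194
```

```bash
python3 -m pendant '[0,0,0,0,0,0,36, 0,0,0,0,0,0,36, 0,0,0,0,0,0,36, 0,0,10,0,0,0,36, 0,0,25,0,0,0,36, 0,0,70,0,0,0,36, 0,0,110,0,0,0,36, -10,30,110,0,0,-10,40, -25,60,110,0,0,-20,40, -40,90,110,0,0,-30,40, -55,120,110,0,0,-40,40, -71,146,110,0,0,-50,40, -71,146,110,0,0,-60,40, -71,146,110,0,0,-70,40, -71,146,110,0,0,-70,40, -71,146,110,0,0,-70,40, -71,146,110,0,0,-70,40]'
python3 - <<'E'
from h import *
from chk import chk
p=robot.read_camera("wrist");cv2.imwrite("pics/w6.png",p["img"])
t=robot.trace(p,"keeper_knob")
for d in t[:2]:print(d["conf"],d["rect"])
hsv=cv2.cvtColor(p["img"],cv2.COLOR_BGR2HSV);m=((hsv[...,0]<6)|(hsv[...,0]>174))&(hsv[...,1]>150)&(hsv[...,2]>90)
n,l,st,ce=cv2.connectedComponentsWithStats(m.astype(np.uint8))
for i in range(1,n):
    if st[i,4]>60:print(st[i],ce[i].round(1),plane(p,ce[i],.118).round(4))
s=robot.get_state();print(s["eef_pos"],s["joints"].round(2),s["wrist_force"])
p=robot.read_camera("top");chk(p,"block_narrow",[.498,.1266,.010],-3.7,16);chk(p,"block_wide",[.508,.303,.010],-3.7,25)
E
```

```text
time_s: 23.1
eef_pos: [0.4271, 0.2725, 0.1831]
tcp_rot: [0.0, 0.599, 0.801, 0.001]
wrist_force: [-0.8, -0.1, -0.2]
opening: 0.0397
[304 187  24  31 583] [315.6 202.5] [0.4253 0.2776 0.118 ]
[0.42699464 0.27247971 0.18288426] [ 0.41 -0.03  1.88  0.    1.28  0.13] [-0.47620598  0.1140318   0.19849495]
block_narrow [(0.76, [271.0, 218.0, 280.0, 250.0])] pred rect [271. 214.] [283. 244.]
block_wide [] pred rect [217. 212.] [236. 242.]
```

View pics/w6.png

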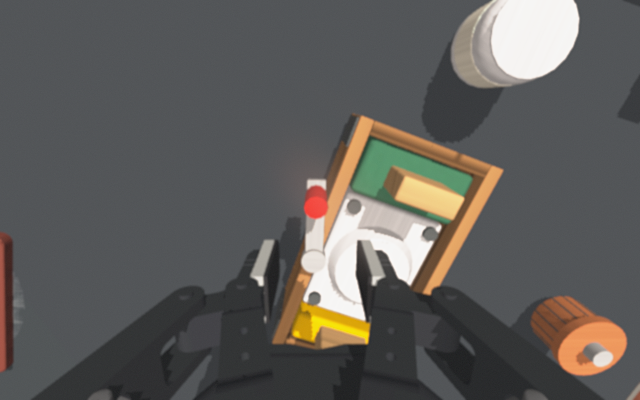

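```bash
python3 -m pendant '[-1,1,-30,0,0,-0.7,40, -1,1,-60,0,0,-0.7,40, -1,1,-80,0,0,-0.7,40, -1,1,-90,0,0,-0.7,40, -1,1,-90,0,0,-0.7,40, -1,1,-90,0,0,-0.7,20.5, -1,1,-90,0,0,-0.7,20.5, -1,1,-90,0,0,-0.7,20.5, -1,1,-90,0,0,-0.7,20.5]' 20
```

```text
time_s: 24.48
eef_pos: [0.4261, 0.2737, 0.0931]
tcp_rot: [0.0, 0.604, 0.797, 0.001]
wrist_force: [0.4, 0.6, -0.5]
opening: 0.0204
```

```bash
python3 -m pendant '[5,1.2,0,0,0,-5,20.5, 10.3,2,0,0,0,-9.7,20.5, 21,2.2,0,0,0,-19.7,20.5, 31.8,0.5,0,0,0,-29.7,20.5, 42,-3,0,0,0,-39.7,20.5, 51.4,-8.3,0,0,0,-49.7,20.5, 59.8,-15,0,0,0,-59.7,20.5, 66.9,-23.2,0,0,0,-69.7,20.5, 72.5,-32.5,0,0,0,-79.7,20.5, 76.4,-42.6,0,0,0,-89.7,20.5, 78.4,-53.2,0,0,0,-99.7,20.5, 78.7,-63.6,0,0,0,-109.3,20.5, 78.7,-63.6,0,0,0,-109.3,20.5, 78.7,-63.6,0,0,0,-109.3,20.5, 78.7,-63.6,0,0,0,-109.3,20.5]'
```

```text
time_s: 26.35
eef_pos: [0.5047, 0.2103, 0.0929]
tcp_rot: [0.001, 1.0, -0.031, 0.001]
wrist_force: [0.9, 0.6, -0.3]
opening: 0.0206
```

```bash
python3 -m pendant '[0,-0.3,0,0,0,0,0, 0,-0.3,0,0,0,0,0, 0,-0.3,0,0,0,0,0, 0,-0.3,0,0,0,0,0]'; python3 -m pendant '[0,0,0,0,0,0,34, 0,0,0,0,0,0,34, 0,0,0,0,0,0,34, 0,0,20,0,0,0,34, 0,0,60,0,0,0,34, -40,0,100,0,0,0,34, -80,0,140,0,0,0,34, -100,0,150,0,0,0,34, -100,0,150,0,0,0,34, -100,0,150,0,0,0,34]'
python3 - <<'E'
from h import *
p=robot.read_camera("wrist");q=robot.read_camera("scene");t=robot.read_camera("top")
a=cv2.resize(t["img"][150:290,190:450],None,fx=3,fy=2.5,interpolation=cv2.INTER_CUBIC)[:300,:390]
b=cv2.resize(q["img"][110:215,265:401],(390,300),interpolation=cv2.INTER_CUBIC)
cv2.imwrite("pics/f.png",np.hstack([a,b]));cv2.imwrite("pics/w7.png",p["img"]);np.savez("w7.npz",mtx=p["mtx"],cam_to_world=p["cam_to_world"])
E
```

```text
time_s: 26.85
eef_pos: [0.5047, 0.2099, 0.0929]
tcp_rot: [0.001, 0.999, -0.032, 0.0]
wrist_force: [-1.6, 1.8, 1.2]
opening: 0.0169
time_s: 28.1
eef_pos: [0.4049, 0.2095, 0.2422]
tcp_rot: [0.001, 0.999, -0.032, 0.0]
wrist_force: [0.1, -1.2, -0.1]
opening: 0.0343
```

View pics/w7.png

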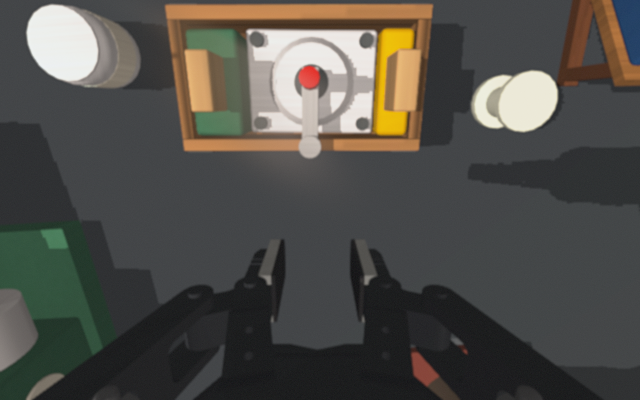

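View pics/f.png

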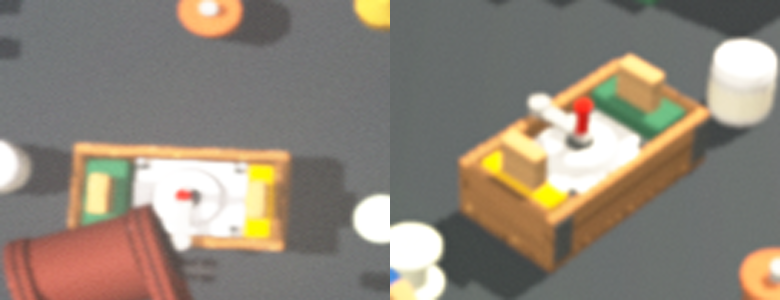

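Run:
```python
from h import *
p=dict(np.load("w7.npz"));k=plane(p,(309.5,77),.112)[:2]-[.4427,.2139]
print("keeper rad",0.4+np.arctan2(k[0],k[1])+np.radians(-3.6),"r",np.hypot(*k))
robot.job_done();print(robot.get_state()["time_s"])
```

```text
keeper rad 2.003668326760639 r 0.061508679300207536
the job is handed in; nothing more can be done
the job is handed in; nothing more can be done
```

The crate is packed and the job was handed in at about 28 s. The green block is in the wide gap and the yellow block in the narrow one. Both were lowered until they touched the crate floor, with about 5 N of contact force, then released. I then swung the keeper lever inward with the fingers loosely around its knob and centred it across the housing.

- **Blocks:** The last pictures show both blocks upright, with their tops level with the rim.
- **Clearance:** The arm and gripper were well clear of the crate when I handed in.
- **Bench:** Nothing I could see on the bench looked moved. The last views didn't cover every item, and only a corner of the blue block on the ramp was in frame.
- **Keeper:** A rough angle from one picture gave 2.00 rad, while the finger position when I centred it implied about 1.97. They differ by about 2 mm at the knob, which is within how well I could measure.
- **Position checks:** The automatic check found the yellow block within about 6 pixels of where I expected it, partly hidden at the time. It missed the green block in the last top view, but the later pictures show it in place. My camera fits also put both blocks about 4 mm too low on the ramp, so I judged full depth by floor contact.

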